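Bring the welding turntable's control boxes up for a hold-to-run check

ROBOT

A 6-joint arm with a two-finger parallel gripper is mounted at the origin on a cart in front of the work surface, level with it; the furniture and walls round the work are solid. World frame = base frame: x ahead of the robot, y to its left, z up, the work surface at z = 0. Lengths are in m, angles in rad, forces in N, time in s.
With the tool pointing down it reaches from about 0.4 to 0.825 m from the base axis. Payload 7 kg.
Tool frame: the origin (TCP) lies at the very end of the fingers, on their centre line; the grasp point (between the pads) lies 19 mm behind it (arm.grip_point_offset is the distance from the TCP to the grasp point, in m); z points along the fingers, y is the line along which they close (so a half turn about z gives the same grasp; the last joint's range is limited). The gripper opens to 88 mm and grips with 3 to 60 N. Pads are 19 mm wide; open, the fingers measure 130 mm over their backs; the gripper's body (78 mm by 193 mm) begins 47 mm behind the grasp point.
Start: joints at [1.081, 0.359, 0.012, 0, -1.224, -0.288], TCP at [0.474, 0.481, 0.227] pointing down, gripper open.
Joint ranges: [-3.07, 3.07], [-1.43, 2.12], [-1.02, 1.25], [-3.03, 1.67], [-3.05, -0], [-3.03, 3.03]. Speed limits (rad/s): [2.39, 2.39, 3.01, 3.14, 3.14, 3.14].

INTERFACE

Orientations are given as [roll, pitch, yaw] about the fixed x, y, z axes, in that order (R = Rz(yaw) Ry(pitch) Rx(roll)).
In Python, from station import arm, cams gives the robot as it stands.
- The arm moves only by the shell command python3 -m handwheel 'ROWS' [FORCE]. ROWS is JSON, a list that holds one entry, the list of rows, each a list of 7 numbers: the shift along the tool's x, y, z normalised to -1 to 1, where 1 is 0.08 m, then the turn, a rotation vector about the tool's x, y, z normalised to -1 to 1, where 1 is 0.5 rad, then the closure in counts, from 0 (fully open) to 255 (shut). In form: [[[x, y, z, wx, wy, wz, hand], ...]]. A call has 1 to 5 rows; each row is the pose to reach, as a shift and turn from the pose commanded when the call began, along the tool's axes at that moment; what a row does not reach only later rows make up. A row lasts 1/8 s, in which the tool goes at most 62.5 mm and 10.7 degrees, less where a joint would pass 70% of its speed; a pose out of reach is approached as far as the arm can. A call with a number of a shift or a turn outside -1 to 1 is refused whole. A call with a gripper value outside its range is refused whole. The fingers move at their own pace and stop on an object; FORCE is the grip in N (left out, the last holds). Time passes only in rows, so rows that repeat a pose let the fingers close. It gives the time, the measured TCP pose, the force, the opening and the grip force at its end, in the units of the state.
- arm.get_state(): the state, without advancing time (a new reading comes with each control period).
- cams.grab_frame(name): name is "scene" or "top" or "wrist"; returns the picture (480x640x3 uint8, blue, green, red); there is no depth.
- cams.camera_info(name): a dict with "camera_matrix" (3x3 intrinsics, pixels), "dist_coeffs" ([k1, k2, p1, p2, k3] as OpenCV has them; the pictures are not rectified), "R" (3x3) and "t" (3): a world point X has camera coordinates R X + t; the wrist camera has in their place "hand_eye" (4x4, takes a point from camera to tool coordinates, whose origin is the TCP and whose axes are the flange's). Camera axes: x right, y down, z forward; pixel columns grow to the right and rows downward; lengths in m; the calibration is good to about 2 mm. A picture is of the moment at which its call begins: read the wrist's pose just before it. camera_info takes no time and is no camera call.
- arm.job_done(): hands the job in; it is judged then, once.
The state is a dict: "t": time; "q": joint angles; "qd": joint speeds; "joint_efforts": joint torques, N m; "eef_pos": TCP position; "ee_rot": TCP orientation; "force": force on the tool from outside, world axes, zero at the start; "moment": the same for the moment, N m; "width": finger opening in m; "gripper_force": force on a finger pad.
Only numpy, scipy, OpenCV 4.12 (cv2) and the standard library are available. Lean on these libraries where they do the work, as an engineer would, in place of code of your own. Each camera call takes 0.05 s, during which the arm holds its last target. There are 200 camera calls.

TASK

Start the hold-to-run check of the welding turntable from its loose control boxes on the bench, pressing with the fingertips: first press the raised end of the large rocker down until it has gone right over, then push the long bar key fully home, and only then press the big mushroom button right down and keep it pressed - finish while still holding it down. Keep to that order, and do not press the small round button. Nothing is to be gripped or lifted: leave the boxes where they stand and do not disturb the other things on the bench.

Things in the scene. Friction and masses are not known exactly. Their poses are not given: they have to be found in the camera images.
- rocker_box: loose, heavy (about 1.4 kg) grey cast control box, 96 (x) x 80 (y) x 55 mm high, on rubber feet with four screws in its lid; origin at the centre of its underside, z up, a blind steel gland on its rear (+x) face. On top in its middle: the large rocker. At the start the rocker's raised end is the front (-x) one of this box.
- bar_box: loose, heavy (about 1.4 kg) grey cast control box, 96 (x) x 80 (y) x 55 mm high, on rubber feet with four screws in its lid; origin at the centre of its underside, z up, a blind steel gland on its rear (+x) face. On top in its middle: the long bar key, its length along the box's y.
- palm_box: loose, heavy (about 1.4 kg) grey cast control box, 96 (x) x 80 (y) x 55 mm high, on rubber feet with four screws in its lid; origin at the centre of its underside, z up, a blind steel gland on its rear (+x) face. On top in its middle: the big mushroom button.
- small_box: loose, heavy (about 1.4 kg) grey cast control box, 96 (x) x 80 (y) x 55 mm high, on rubber feet with four screws in its lid; origin at the centre of its underside, z up, a blind steel gland on its rear (+x) face. On top in its middle: the small round button, which is to be left alone.
- rocker (a joint): angle of the black V-shaped rocker paddle, 68 mm long (along its box's x) and 34 mm wide, hinged across its middle 57 mm above the underside of its box; 0 = front end raised (start, up to 0.04), 0.45 = stop, front half level and rear end raised. It stays where it is left (friction: about 3 N at the pressing point moves it).
- rocker_press (a point): point on the upper face of the rocker's front half, on its centre line, 24 mm from the hinge; it moves with the paddle. At the start it is about 73 mm above the bench, at the stop 63 mm, so it goes down about 10 mm. Pressed straight down it carries the rocker over.
- bar_key (a joint): depth of the black bar key (26 x 60 mm seen from above), pushed straight down; 0 = standing 16 mm above the top of its box (start up to 1.5 mm in), 0.010 m = fully home, hard stop. It has no return spring and stays where it is left; about 4 N moves it.
- bar_top (a point): centre of the upper face of the bar key, 71 mm above the bench when out; moves with it.
- palm (a joint): depth of the black mushroom button (cap 45 mm across, nearly flat top 20 mm across), pushed straight down; 0 = out, 0.008 m = fully down, hard stop. Sprung: 2 N starts it, 7 N holds it fully down, and it comes back up when let go.
- palm_top (a point): centre of the top of the mushroom button, 81 mm above the bench when out; moves with it.
- small_button (a joint): depth of the small round black button (24 mm across, in a 34 mm collar); 0 = out, 0.006 m = down; sprung. To stay untouched.
- small_top (a point): centre of the top of the small round button, 67 mm above the bench.
- tube_ring: short brown-grey tube ring, 56 mm across, 55 mm high, standing; origin at the centre of its underside. A bystander, loose.
- sample_vial: small lying vial with a blue cap, 22 x 49 x 22 mm; origin at the centre of its underside. A bystander, loose.
- alu_slug: turned bright metal slug, 60 mm across, 68 mm high, standing; origin at the centre of its underside. A bystander, loose.
- spanner_13: bright combination spanner, 193 mm long, 6 mm thick, lying; origin at the centre of its underside. A bystander, loose.
- elbow_small: small bright pipe elbow, 73 x 86 x 51 mm; origin at the centre of its underside. A bystander, loose.
- nozzle_cup: bright metal cup, 67 mm across, 62 mm high, standing; origin at the centre of its underside. A bystander, loose.

How it is judged:
By the outcome, as a careful person would: the job done as asked, in the order asked, and still so for the second after the job is handed in, while the arm keeps its last pose, push and grip.
It also fails if it takes over 48 s, if anything falls off the work surface, if the arm or the gripper's body presses on something with over 40 N, if the wrist force passes 120 N, or if a joint passes its speed limit or range.

## Working session

There is one attempt and no reset: what is moved stays moved. The work goes in short steps, Python scripts to look and compute and a shell command to move; the robot and the scene stay as the last step left them, time stands still between calls to the robot, and variables do not carry over. Pictures are saved under pics/ and viewed, at most 10 in all, crops included, and the job is handed in when it is done.

```bash
mkdir -p pics; python3 - <<'E'
from station import arm,cams
import cv2
for n in("top","scene"):
    cv2.imwrite(f"pics/{n}0.png",cams.grab_frame(n))
    i=cams.camera_info(n);print(n,i["R"],i["t"],i["camera_matrix"],i["dist_coeffs"])
s=arm.get_state();print(s)
print(cams.camera_info("wrist"))
E
```

```text
top [[-0.01317274 -0.99981478 -0.01403152]
 [-0.99334789  0.01469039 -0.11421101]
 [ 0.11439599  0.0124337  -0.99335742]] [-0.02851404  0.56559042  1.08378926] [[526.81008983   0.         317.50785323]
 [  0.         526.81008983 237.89688373]
 [  0.           0.           1.        ]] [-0.02666274  0.          0.          0.          0.        ]
scene [[ 0.86401443 -0.50346279 -0.00206899]
 [-0.39745707 -0.67955937 -0.61662544]
 [ 0.30904196  0.53359562 -0.78725395]] [-0.4838447   0.21986871  1.09424577] [[494.85166054   0.         313.49159724]
 [  0.         494.85166054 242.56856532]
 [  0.           0.           1.        ]] [-0.11498032  0.          0.          0.          0.        ]
{'t': 0.1, 'q': array([ 1.08109796e+00,  3.59301206e-01,  1.11588296e-02, -2.74152704e-04,
       -1.22409252e+00, -2.88110468e-01]), 'qd': array([ 6.49139694e-06, -1.68318335e-03,  2.09908774e-03,  7.71354308e-04,
       -7.12520145e-04, -8.92158782e-04]), 'joint_efforts': array([-1.46244118e-03, -5.84160984e+01,  2.93753135e+01,  7.01561674e+00,
        1.01772047e-02, -4.63506149e-05]), 'eef_po
[... 198 characters left out ...]
9805 , 0.02715525, 0.00314368]), 'gripper_force': 0.0, 'width': 0.08744548898895954}
{'camera_matrix': array([[393.4776381 ,   0.        , 314.06172521],
       [  0.        , 393.4776381 , 247.64336522],
       [  0.        ,   0.        ,   1.        ]]), 'dist_coeffs': array([-0.05739827,  0.        ,  0.        ,  0.        ,  0.        ]), 'hand_eye': array([[ 3.24656305e-04, -9.61770468e-01, -2.73856642e-01,
         7.49777526e-02],
       [ 9.99999610e-01,  5.37026963e-04, -7.00514305e-04,
        -2.49846428e-04],
       [ 8.20802372e-04, -2.73856308e-01,  9.61770268e-01,
        -1.57680125e-01],
       [ 0.00000000e+00,  0.00000000e+00,  0.00000000e+00,
         1.00000000e+00]])}
```

View pics/top0.png

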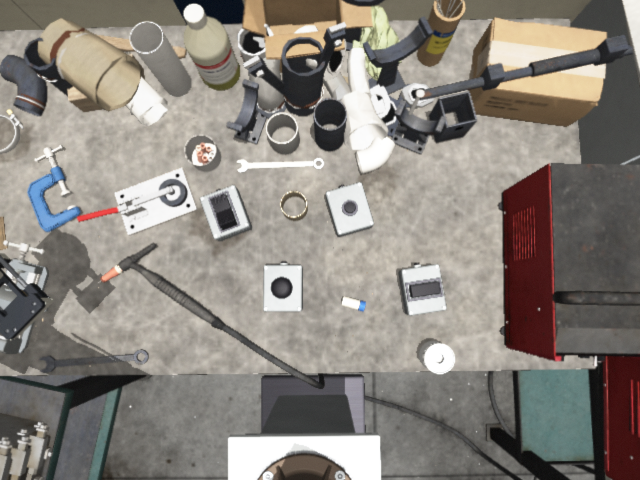

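View pics/scene0.png

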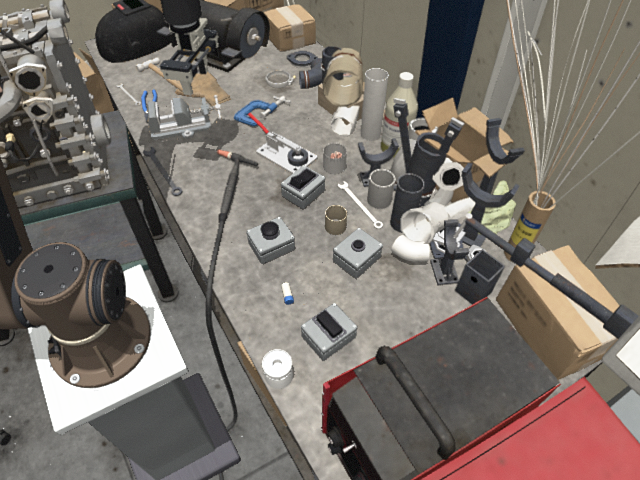

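The top view shows rocker_box at about (225,212), palm_box at (283,288), small_box at (350,208) and bar_box at (423,288). The alu slug, near (437,355), stands close to the bar box. Next I'll measure the boxes.

```bash
cat > h.py <<'E'
import numpy as np,cv2
from station import arm,cams
from scipy.spatial.transform import Rotation as Ro
def ray(name,uv,z,s=None):
    i=cams.camera_info(name)
    p=cv2.undistortPoints(np.array(uv,float).reshape(-1,1,2),i["camera_matrix"],i["dist_coeffs"])[:,0]
    d=np.c_[p,np.ones(len(p))]
    if name=="wrist":
        H=i["hand_eye"];R=Ro.from_euler("xyz",s["ee_rot"]).as_matrix()
        c=s["eef_pos"]+R@H[:3,3];d=d@(R@H[:3,:3]).T
    else: c=-i["R"].T@i["t"];d=d@i["R"]
    return c+d*((z-c[2])/d[:,2])[:,None]
def tool(s,dw):
    R=Ro.from_euler("xyz",s["ee_rot"]).as_matrix();return R.T@np.array(dw)/.08
E
python3 - <<'E'
from h import *
im=cv2.imread("pics/top0.png")
g=cv2.cvtColor(im,cv2.COLOR_BGR2HSV)
out=[]
for n,c in dict(rocker=(225,212),palm=(283,288),small=(350,208),bar=(423,288)).items():
    x,y=c
    m=np.zeros(im.shape[:2],np.uint8);w=np.s_[y-36:y+36,x-36:x+36]
    m[w]=((g[w][...,2]>165)&(g[w][...,1]<60))*255
    m=cv2.morphologyEx(m,cv2.MORPH_OPEN,np.ones((3,3)))
    cs=cv2.findContours(m,cv2.RETR_EXTERNAL,cv2.CHAIN_APPROX_NONE)[0];k=max(cs,key=cv2.contourArea)
    P=ray("top",k[:,0].astype(float),.055)[:,:2]
    r=cv2.minAreaRect((P*1000).astype(np.float32));print(n,r)
    d=np.zeros_like(m);d[y-24:y+24,x-24:x+24]=(g[y-24:y+24,x-24:x+24,2]<60)*255
    k2=max(cv2.findContours(d,cv2.RETR_EXTERNAL,cv2.CHAIN_APPROX_NONE)[0],key=cv2.contourArea)
    r2=cv2.minAreaRect((ray("top",k2[:,0].astype(float),.07)[:,:2]*1000).astype(np.float32));print("  dark",r2)
    t=cv2.resize(im[w],(400,400),interpolation=cv2.INTER_CUBIC);out.append(t[:300] if 0 else cv2.resize(t,(300,300)))
cv2.imwrite("pics/crop.png",np.vstack([np.hstack(out[:2]),np.hstack(out[2:])]))
E
```

```text
rocker ((631.0494384765625, 158.73878479003906), (151.5350799560547, 131.82086181640625), 88.99076080322266)
  dark ((603.608154296875, 151.37510681152344), (36.64536666870117, 33.08681869506836), 21.19796371459961)
palm ((461.57098388671875, 38.12057113647461), (144.74441528320312, 145.5674285888672), 89.3145523071289)
  dark ((460.7071533203125, 37.472660064697266), (38.650001525878906, 38.371986389160156), 89.26625061035156)
small ((626.0562133789062, -104.33259582519531), (148.57928466796875, 150.35406494140625), 89.15877532958984)Traceback (most recent call last):
  File "<stdin>", line 14, in <module>
ValueError: max() iterable argument is empty
```

```bash
python3 - <<'E'
from h import *
im=cv2.imread("pics/top0.png");out=[]
for x,y in ((225,212),(283,288),(350,208),(423,288)):
    t=cv2.resize(im[y-30:y+30,x-30:x+30],(300,300),interpolation=cv2.INTER_CUBIC);out.append(t)
cv2.imwrite("pics/crop.png",np.vstack([np.hstack(out[:2]),np.hstack(out[2:])]))
E
```

```text
(no output)
```

View pics/crop.png

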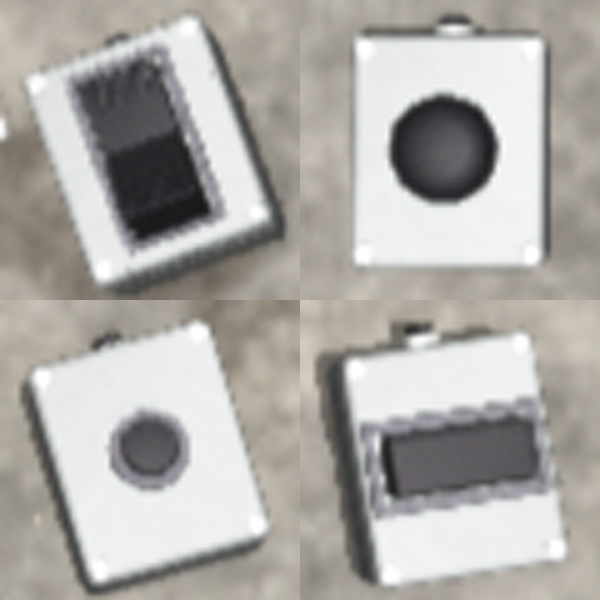

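The rocker's raised end is the dark lower (-x) end, since its gland is at upper left. The crop gives lid screws for all boxes, the mushroom at crop (443,148) and the bar key centre at (463,455). From these I'll compute positions.

```bash
python3 - <<'E'
from h import *
B=dict(rocker=((225,212),(0,0),[(38,85),(190,25),(257,213),(103,268)],None,0),
palm=((283,288),(300,0),[(365,47),(535,47),(532,253),(363,253)],(443,148),.08),
small=((350,208),(0,300),[(40,377),(200,330),(257,523),(98,570)],None,0),
bar=((423,288),(300,300),[(355,370),(521,343),(556,548),(388,575)],(463,456),.071))
for n,(c,o,s,k,z) in B.items():
    f=lambda p:(np.array(p)-o)/5+np.array(c)-30+-.4
    P=ray("top",f(s),.056)[:,:2];ctr=P.mean(0)
    d=(P[0]+P[1]-P[2]-P[3]);yaw=np.arctan2(d[1],d[0])
    print(n,ctr.round(4),"yaw",yaw.round(3),"len",np.linalg.norm(d)/2,"key",None if k is None else ray("top",[f(k)],z)[0].round(4))
    if n=="rocker":print(" press",ctr-.024*np.array([np.cos(yaw),np.sin(yaw)]))
E
```

```text
rocker [0.6218 0.1582] yaw 0.344 len 0.08399985559362712 key None
 press [0.59921051 0.1501482 ]
palm [0.4609 0.0368] yaw -0.018 len 0.08428863255161355 key [0.4611 0.0372 0.08  ]
small [ 0.6252 -0.1039] yaw 0.266 len 0.08492241693930612 key None
bar [ 0.4533 -0.2525] yaw 0.13 len 0.08446920557002927 key [ 0.454  -0.2529  0.071 ]
```

```bash

python3 -m handwheel '[[[0.5,0.23,0,0,0,0,255],[1,0.46,0,0,0,0,255],[1,0.46,0,0,0,0,255]]]' 20
python3 -m handwheel '[[[0.5,0.23,0,0,0,0,255],[1,0.46,0,0,0,0,255],[1,0.46,0,0,0,0,255]]]'
python3 -m handwheel '[[[0.5,0.23,0,0,0,0,255],[1,0.46,0,0,0,0,255],[1,0.46,0,0,0,0,255]]]'
python3 -m handwheel '[[[0.5,0.23,0,0,0,0,255],[1,0.46,0,0,0,0,255],[1,0.46,0,0,0,0,255]]]'
python3 -m handwheel '[[[0,0,0,0,0,-0.37,255],[0,0,0,0,0,-0.75,255],[0,0,0,0,0,-0.75,255]]]'
python3 -m handwheel '[[[0,0,0,0,0,-0.37,255],[0,0,0,0,0,-0.75,255],[0,0,0,0,0,-0.75,255]]]'
python3 -m handwheel '[[[0,0,0,0,0,-0.37,255],[0,0,0,0,0,-0.75,255],[0,0,0,0,0,-0.75,255],[0,0,0,0,0,-0.75,255]]]'
python3 - <<'E'
from h import *
s=arm.get_state();cv2.imwrite("pics/w1.png",cams.grab_frame("wrist"))
print(s["eef_pos"],s["ee_rot"],s["width"],s["q"],s["force"]);np.save("s1.npy",s,allow_pickle=True)
print(tool(s,[.5992-s["eef_pos"][0],.1501-s["eef_pos"][1],.09-s["eef_pos"][2]]))
E
```

```text
t: 0.48
eef_pos: [0.5055, 0.396, 0.2265]
ee_rot: [3.141, -0.0, -0.78]
force: [-0.3, 0.7, 0.5]
width: 0.0632
gripper_force: 0.0
t: 0.85
eef_pos: [0.5365, 0.3143, 0.2265]
ee_rot: [3.141, -0.0, -0.78]
force: [-0.2, 0.1, -0.6]
width: 0.033
gripper_force: 0.0
t: 1.23
eef_pos: [0.5676, 0.2325, 0.2263]
ee_rot: [3.141, 0.0, -0.78]
force: [0.1, 0.0, 0.2]
width: 0.0035
gripper_force: 0.0
t: 1.6
eef_pos: [0.5989, 0.1506, 0.2262]
ee_rot: [3.141, 0.0, -0.78]
force: [0.2, 0.6, 0.5]
width: 0.0002
gripper_force: 0.0
t: 1.98
eef_pos: [0.5981, 0.153, 0.2263]
ee_rot: [-3.142, 0.0, -0.403]
force: [0.4, -0.0, -0.6]
width: 0.0002
gripper_force: 0.0
t: 2.35
eef_pos: [0.5982, 0.1524, 0.2265]
ee_rot: [-3.142, 0.0, -0.032]
force: [0.1, 0.0, -0.1]
width: 0.0005
gripper_force: 0.0
t: 2.85
eef_pos: [0.5983, 0.1517, 0.2265]
ee_rot: [-3.142, 0.0, 0.34]
force: [1.6, 0.8, -0.1]
width: 0.0002
gripper_force: 0.0
[0.59831021 0.15173487 0.22653885] [-3.14157978e+00  3.00653889e-05  3.40298987e-01] 0.0002171565655925503 [ 5.64320728e-01  2.64640027e-01 -1.22137762e-01 -2.07677185e-05
 -1.18404499e+00  1.34678242e+00] [ 1.55000654  0.75046299 -0.08402893]
[0.003715   0.02299821 1.70673521]
```

View pics/w1.png

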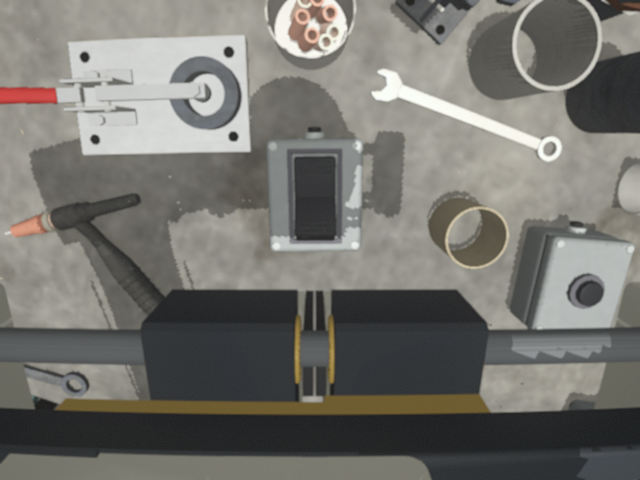

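The wrist view shows the rocker box squarely ahead of the fingers, with screws at (273,146), (358,146), (358,243) and (275,246). I'll cross-check its position.

```bash
python3 - <<'E'
from h import *
s=np.load("s1.npy",allow_pickle=True).item()
P=ray("wrist",[(273,146),(358,146),(358,243),(275,246)],.056,s)[:,:2];c=P.mean(0);d=P[0]+P[1]-P[2]-P[3];y=np.arctan2(d[1],d[0])
p=c-.024*np.array([np.cos(y),np.sin(y)]);print(c,y,np.linalg.norm(d)/2,p,tool(s,[*(p-s["eef_pos"][:2]),.085-s["eef_pos"][2]]))
E
```

```text
[0.62329466 0.15802557] 0.3515555506955159 0.08289518396330561 [0.60076255 0.14976096] [0.02071412 0.03351312 1.76923457]
```

```bash

python3 -m handwheel '[[[0.01,0.03,0.5,0,0,0,255],[0.01,0.03,1,0,0,0,255],[0.01,0.03,1,0,0,0,255]]]' 20
python3 -m handwheel '[[[0,0,0.4,0,0,0,255],[0,0,0.75,0,0,0,255],[0,0,0.75,0,0,0,255],[0,0,0.75,0,0,0,255]]]'
python3 -m handwheel '[[[0,0,0.05,0,0,0,255],[0,0,0.1,0,0,0,255],[0,0,0.15,0,0,0,255],[0,0,0.2,0,0,0,255],[0,0,0.2,0,0,0,255]]]'
```

```text
t: 3.28
eef_pos: [0.598, 0.1485, 0.1437]
ee_rot: [3.141, 0.006, 0.344]
force: [0.4, 0.3, 0.6]
width: 0.0003
gripper_force: 0.0
t: 3.78
eef_pos: [0.6012, 0.15, 0.0888]
ee_rot: [3.141, -0.003, 0.347]
force: [0.0, 0.6, 0.1]
width: 0.0004
gripper_force: 0.0
t: 4.4
eef_pos: [0.5996, 0.1493, 0.0701]
ee_rot: [3.141, 0.001, 0.347]
force: [-0.1, 0.5, 0.3]
width: 0.0001
gripper_force: 0.2
```

```bash

python3 -m handwheel '[[[0,0,0.03,0,0,0,255],[0,0,0.05,0,0,0,255],[0,0,0.05,0,0,0,255]]]'
python3 -m handwheel '[[[0,0,0.03,0,0,0,255],[0,0,0.04,0,0,0,255],[0,0,0.04,0,0,0,255]]]'
python3 - <<'E'
from h import *
a=cams.grab_frame("wrist");b=cams.grab_frame("top")
cv2.imwrite("pics/w2.png",np.hstack([cv2.resize(a[200:400,220:420],(400,400)),cv2.resize(b[172:252,185:265],(400,400),interpolation=cv2.INTER_CUBIC)]))
E
```

```text
t: 4.78
eef_pos: [0.6, 0.1495, 0.0664]
ee_rot: [-3.142, -0.0, 0.347]
force: [0.1, 0.1, 0.1]
width: 0.0007
gripper_force: 0.2
t: 5.15
eef_pos: [0.6, 0.1495, 0.0633]
ee_rot: [-3.142, -0.0, 0.347]
force: [-1.1, -0.2, 2.0]
width: 0.0006
gripper_force: 1.0
```

View pics/w2.png

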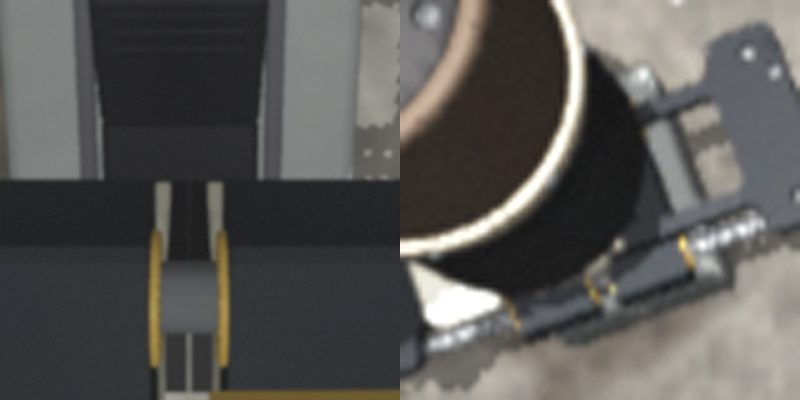

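The wrist view shows the fingers centred on the rocker, its ridged rear half ahead of them. Force is only starting to build, so I'll press on to the stop.

```bash

python3 -m handwheel '[[[0,0,0.02,0,0,0,255],[0,0,0.03,0,0,0,255],[0,0,0.03,0,0,0,255]]]'
python3 -m handwheel '[[[0,0,0.015,0,0,0,255],[0,0,0.02,0,0,0,255],[0,0,0.02,0,0,0,255]]]'
```

```text
t: 5.62
eef_pos: [0.6001, 0.1495, 0.063]
ee_rot: [3.141, -0.001, 0.348]
force: [-7.6, -1.3, 17.5]
width: 0.0002
gripper_force: 8.9
t: 6.0
eef_pos: [0.6001, 0.1495, 0.0627]
ee_rot: [3.141, -0.002, 0.348]
force: [-13.3, -1.6, 28.1]
width: 0.0006
gripper_force: 14.2
```

```bash

python3 -m handwheel '[[[0,0,-0.3,0,0,0,255],[0,0,-1,0,0,0,255],[0,0,-1,0,0,0,255]]]'
python3 -m handwheel '[[[0,0,-0.5,0,0,0,255],[0,0,-1,0,0,0,255],[0,0,-1,0,0,0,255],[0,0,-1,0,0,0,255]]]'
python3 - <<'E'
from h import *
s=arm.get_state();a=cams.grab_frame("wrist")
print(s["eef_pos"])
b=cv2.imread("pics/w1.png")
cv2.imwrite("pics/w3.png",np.hstack([cv2.resize(x[120:290,230:400],(400,400)) for x in(b,a)]))
E
```

```text
t: 6.38
eef_pos: [0.603, 0.1509, 0.1443]
ee_rot: [-3.141, -0.009, 0.348]
force: [0.9, 0.2, -0.3]
width: 0.0004
gripper_force: 0.0
t: 6.88
eef_pos: [0.5996, 0.1495, 0.2185]
ee_rot: [-3.141, 0.0, 0.347]
force: [-0.2, 0.3, -0.2]
width: 0.0005
gripper_force: 0.0
[0.5996349  0.14953559 0.21852777]
```

View pics/w3.png

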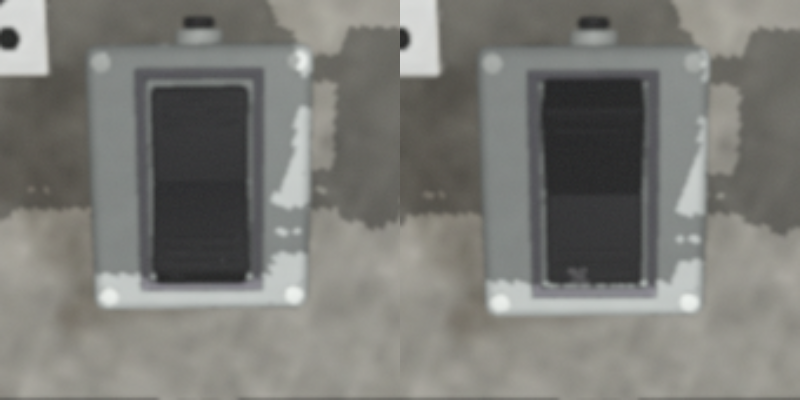

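The before/after crops show the front half now level and the rear half raised. The rocker is over and the box has not moved, so on to the bar key.

```bash

python3 -m handwheel '[[[-0.34,0.41,0,0,0,0,255],[-0.69,0.82,0,0,0,0,255],[-0.69,0.82,0,0,0,0,255]]]'
python3 -m handwheel '[[[-0.34,0.41,0,0,0,0,255],[-0.69,0.82,0,0,0,0,255],[-0.69,0.82,0,0,0,0,255]]]'
python3 -m handwheel '[[[-0.34,0.41,0,0,0,0,255],[-0.69,0.82,0,0,0,0,255],[-0.69,0.82,0,0,0,0,255]]]'
python3 -m handwheel '[[[-0.34,0.41,0,0,0,0,255],[-0.69,0.82,0,0,0,0,255],[-0.69,0.82,0,0,0,0,255]]]'
python3 -m handwheel '[[[-0.34,0.41,0,0,0,0.2,255],[-0.69,0.82,0,0,0,0.43,255],[-0.69,0.82,0,0,0,0.43,255],[-0.69,0.82,0,0,0,0.43,255]]]'
python3 - <<'E'
from h import *
s=arm.get_state();a=cams.grab_frame("wrist");cv2.imwrite("pics/w4.png",a);np.save("s2.npy",s,allow_pickle=True)
print(s["eef_pos"],s["ee_rot"],s["q"],tool(s,[.4538-s["eef_pos"][0],-.2527-s["eef_pos"][1],.083-s["eef_pos"][2]]))
E
```

```text
t: 7.3
eef_pos: [0.5688, 0.0668, 0.2183]
ee_rot: [-3.142, 0.002, 0.345]
force: [0.6, 0.2, -0.4]
width: 0.0003
gripper_force: 0.0
t: 7.68
eef_pos: [0.5397, -0.013, 0.2185]
ee_rot: [-3.141, 0.001, 0.345]
force: [0.2, 0.3, 0.1]
width: 0.0004
gripper_force: 0.0
t: 8.05
eef_pos: [0.5106, -0.093, 0.2187]
ee_rot: [-3.141, 0.001, 0.345]
force: [0.6, 0.5, -0.4]
width: 0.0003
gripper_force: 0.0
t: 8.43
eef_pos: [0.4814, -0.1733, 0.2187]
ee_rot: [-3.141, 0.001, 0.345]
force: [0.1, 1.0, 0.6]
width: 0.0005
gripper_force: 0.0
t: 8.93
eef_pos: [0.4527, -0.2521, 0.2189]
ee_rot: [-3.141, 0.0, 0.133]
force: [0.8, 0.0, -0.3]
width: 0.0002
gripper_force: 0.0
[ 0.4527129  -0.25212813  0.21892218] [-3.14130166e+00  4.03446967e-04  1.33058305e-01] [-1.29128384e-01  1.05561600e-01 -3.40619221e-01 -1.95588075e-04
 -1.12508060e+00  1.83306732e+00] [0.01320576 0.0093823  1.69901938]
```

View pics/w4.png

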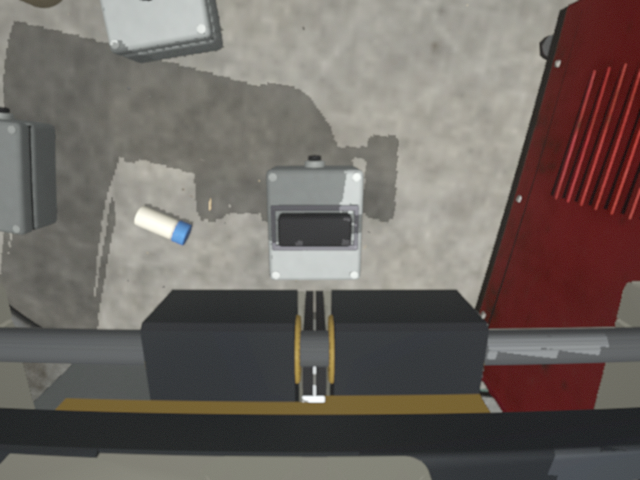

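The wrist view has the key centre at (315,229). The red cabinet's edge is to the right, so I'll check the position and clearance.

```bash
python3 - <<'E'
from h import *
s=np.load("s2.npy",allow_pickle=True).item()
p=ray("wrist",[(315,229)],.071,s)[0];P=ray("wrist",[(274,177),(358,177),(357,275),(275,275)],.056,s).mean(0)
print(p,P,tool(s,p-s["eef_pos"]),ray("top",[(503,205),(507,345)],0.))
E
```

```text
[ 0.45617886 -0.2529851   0.071     ] [ 0.45397102 -0.25414403  0.056     ] [0.04226643 0.01690313 1.84900548] [[ 0.6354203  -0.44362162  0.        ]
 [ 0.33335938 -0.43644069  0.        ]]
```

```bash

python3 -m handwheel '[[[0.02,0.01,0.5,0,0,0,255],[0.02,0.01,1,0,0,0,255],[0.02,0.01,1,0,0,0,255]]]'
python3 -m handwheel '[[[0,0,0.4,0,0,0,255],[0,0,0.7,0,0,0,255],[0,0,0.7,0,0,0,255],[0,0,0.7,0,0,0,255]]]'
python3 -m handwheel '[[[0,0,0.05,0,0,0,255],[0,0,0.1,0,0,0,255],[0,0,0.15,0,0,0,255],[0,0,0.2,0,0,0,255],[0,0,0.2,0,0,0,255]]]'
python3 -m handwheel '[[[0,0,0.03,0,0,0,255],[0,0,0.06,0,0,0,255],[0,0,0.06,0,0,0,255],[0,0,0.06,0,0,0,255]]]'
```

```text
t: 9.35
eef_pos: [0.4522, -0.252, 0.1369]
ee_rot: [-3.14, 0.005, 0.134]
force: [-0.4, 0.6, 1.3]
width: 0.0004
gripper_force: 0.0
t: 9.85
eef_pos: [0.4552, -0.2535, 0.0852]
ee_rot: [3.14, -0.002, 0.133]
force: [0.1, -1.2, 0.3]
width: 0.0004
gripper_force: 0.0
t: 10.48
eef_pos: [0.4536, -0.2534, 0.067]
ee_rot: [-3.141, 0.0, 0.132]
force: [-0.0, 0.0, -0.3]
width: 0.0003
gripper_force: 0.0
t: 10.98
eef_pos: [0.4536, -0.2534, 0.0624]
ee_rot: [-3.141, 0.0, 0.132]
force: [-0.5, 0.1, -0.2]
width: 0.0005
gripper_force: 0.0
```

```bash

python3 -m handwheel '[[[0,0,0.02,0,0,0,255],[0,0,0.03,0,0,0,255],[0,0,0.03,0,0,0,255]]]'
python3 -m handwheel '[[[0,0,0.02,0,0,0,255],[0,0,0.02,0,0,0,255],[0,0,0.02,0,0,0,255]]]'
```

```text
t: 11.35
eef_pos: [0.4537, -0.2535, 0.0612]
ee_rot: [3.141, -0.0, 0.133]
force: [-3.2, 3.2, 12.8]
width: 0.0005
gripper_force: 6.5
t: 11.72
eef_pos: [0.4539, -0.2535, 0.061]
ee_rot: [3.141, -0.001, 0.133]
force: [-7.8, 7.4, 28.3]
width: 0.0009
gripper_force: 14.2
```

The key stopped at z = 0.061, which is fully home. I'll raise the tool, look at the key, and go over the palm button.

```bash

python3 -m handwheel '[[[0,0,-0.3,0,0,0,255],[0,0,-1,0,0,0,255],[0,0,-1,0,0,0,255]]]'
python3 -m handwheel '[[[0,0,-0.5,0,0,0,255],[0,0,-1,0,0,0,255],[0,0,-1,0,0,0,255],[0,0,-1,0,0,0,255]]]'
python3 -c "
from h import *
cv2.imwrite('pics/w5.png',cams.grab_frame('wrist'))"
python3 -m handwheel '[[[0.07,-0.45,0,0,0,0,255],[0.14,-0.9,0,0,0,0,255],[0.14,-0.9,0,0,0,0,255]]]'
python3 -m handwheel '[[[0.07,-0.45,0,0,0,0,255],[0.14,-0.9,0,0,0,0,255],[0.14,-0.9,0,0,0,0,255]]]'
python3 -m handwheel '[[[0.07,-0.45,0,0,0,0,255],[0.14,-0.9,0,0,0,0,255],[0.14,-0.9,0,0,0,0,255]]]'
python3 -m handwheel '[[[0.07,-0.45,0,0,0,0,255],[0.14,-0.9,0,0,0,0,255],[0.14,-0.9,0,0,0,0,255],[0.14,-0.9,0,0,0,0,255]]]'
python3 - <<'E'
from h import *
s=arm.get_state();a=cams.grab_frame("wrist");np.save("s3.npy",s,allow_pickle=True)
b=[cv2.imread("pics/w4.png"),cv2.imread("pics/w5.png")]
L=np.hstack([cv2.resize(x[140:300,235:395],(400,300)) for x in b]);
R=np.zeros((300,800,3),np.uint8);R[:,:400]=cv2.resize(a[140:300,235:395],(400,300))
cv2.imwrite("pics/w6.png",np.vstack([L,R]))
print(s["eef_pos"],tool(s,[.461-s["eef_pos"][0],.037-s["eef_pos"][1],.09-s["eef_pos"][2]]))
E
```

```text
t: 12.1
eef_pos: [0.4565, -0.2542, 0.1427]
ee_rot: [3.139, -0.007, 0.133]
force: [-1.2, 0.4, -0.5]
width: 0.0005
gripper_force: 0.0
t: 12.6
eef_pos: [0.4532, -0.2532, 0.2176]
ee_rot: [-3.141, 0.001, 0.132]
force: [-0.7, -1.0, -0.1]
width: 0.0005
gripper_force: 0.0
t: 13.02
eef_pos: [0.4547, -0.179, 0.2173]
ee_rot: [-3.141, 0.002, 0.134]
force: [-0.3, 0.2, -0.3]
width: 0.0004
gripper_force: 0.0
t: 13.4
eef_pos: [0.4566, -0.1066, 0.2177]
ee_rot: [-3.141, 0.001, 0.134]
force: [0.3, -1.4, -0.3]
width: 0.0006
gripper_force: 0.0
t: 13.78
eef_pos: [0.4585, -0.0342, 0.2179]
ee_rot: [3.141, 0.001, 0.134]
force: [0.3, -1.2, 0.6]
width: 0.0007
gripper_force: 0.0
t: 14.28
eef_pos: [0.46, 0.037, 0.2181]
ee_rot: [3.141, 0.001, 0.132]
force: [0.0, -0.2, 0.3]
width: 0.0005
gripper_force: 0.0
[0.46002004 0.03701711 0.2180557 ] [1.39226751e-02 1.00553059e-03 1.60068227e+00]
```

View pics/w6.png

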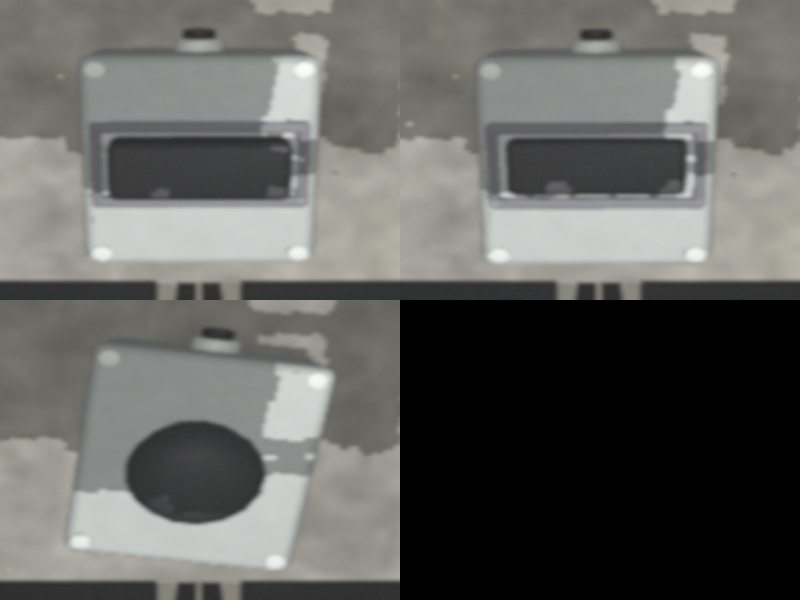

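The key now sits visibly lower in its frame. The mushroom is centred ahead of the fingers, so I'll go down onto it.

```bash

python3 -m handwheel '[[[0.01,0,0.5,0,0,0,255],[0.01,0,1,0,0,0,255],[0.01,0,1,0,0,0,255]]]'
python3 -m handwheel '[[[0,0,0.4,0,0,0,255],[0,0,0.6,0,0,0,255],[0,0,0.6,0,0,0,255],[0,0,0.6,0,0,0,255]]]'
python3 -m handwheel '[[[0,0,0.05,0,0,0,255],[0,0,0.1,0,0,0,255],[0,0,0.15,0,0,0,255],[0,0,0.19,0,0,0,255],[0,0,0.19,0,0,0,255]]]'
```

```text
t: 14.7
eef_pos: [0.4589, 0.0361, 0.1363]
ee_rot: [3.14, 0.006, 0.13]
force: [-0.2, 0.7, 0.5]
width: 0.0002
gripper_force: 0.0
t: 15.2
eef_pos: [0.462, 0.0382, 0.0921]
ee_rot: [-3.141, -0.002, 0.132]
force: [-0.2, 0.2, 0.1]
width: 0.0005
gripper_force: 0.0
t: 15.82
eef_pos: [0.4612, 0.0382, 0.0754]
ee_rot: [3.141, -0.0, 0.133]
force: [-0.7, 1.1, 5.4]
width: 0.0003
gripper_force: 2.6
```

```bash

python3 -m handwheel '[[[0,0,0.02,0,0,0,255],[0,0,0.04,0,0,0,255],[0,0,0.04,0,0,0,255]]]'
python3 -m handwheel '[[[0,0,0.02,0,0,0,255],[0,0,0.02,0,0,0,255],[0,0,0.02,0,0,0,255],[0,0,0.02,0,0,0,255]]]'
```

```text
t: 16.2
eef_pos: [0.4613, 0.0381, 0.0731]
ee_rot: [3.141, -0.001, 0.133]
force: [-5.0, 0.8, 14.8]
width: 0.0003
gripper_force: 7.1
t: 16.7
eef_pos: [0.4615, 0.0381, 0.0728]
ee_rot: [3.141, -0.001, 0.133]
force: [-10.0, 0.5, 30.2]
width: 0.0004
gripper_force: 15.4
```

```bash

python3 -m handwheel '[[[0,0,-0.01,0,0,0,255],[0,0,-0.01,0,0,0,255],[0,0,-0.01,0,0,0,255],[0,0,-0.01,0,0,0,255],[0,0,-0.01,0,0,0,255]]]'
python3 - <<'E'
from h import *
a=cams.grab_frame("top");print(np.abs(a[220:360,310:470].astype(int)-cv2.imread("pics/top0.png")[220:360,310:470]).mean())
cv2.imwrite("pics/top1.png",a)
E
```

```text
t: 17.32
eef_pos: [0.4614, 0.0382, 0.073]
ee_rot: [3.141, -0.001, 0.133]
force: [-7.9, -0.1, 23.0]
width: 0.0007
gripper_force: 11.2
3.7047916666666665
```

View pics/top1.png

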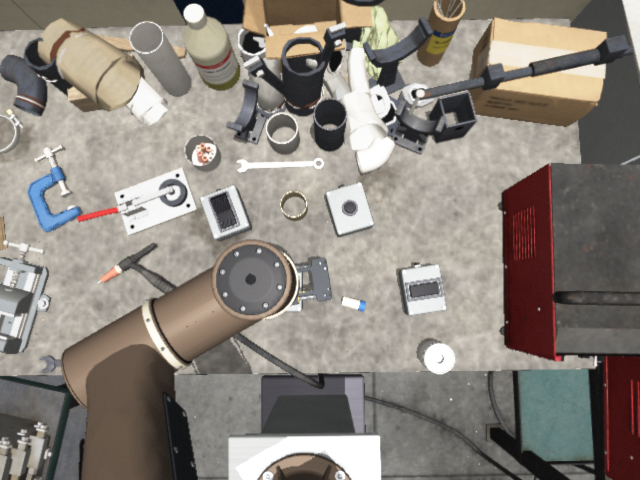

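The top view shows the rocker over at (225,212), the bar box at (423,288), and every bystander in its place. The arm is holding the mushroom at its stop with 23 N, so I'm handing in.

```bash
python3 -c "
from station import arm
print(arm.job_done())"
```

```text
the job is handed in; nothing more can be done
None
```

I pressed the rocker right over, then the bar key fully home, then the mushroom button to its stop, and handed the job in at about 17 s with it held down at about 23 N; the small button was not pressed and nothing else moved in the last camera view.

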